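# Prise open the cherry case and hold the strike-trip lever

### The arm

A 6-joint arm with a two-finger parallel gripper is mounted at the origin on the work surface. World frame = base frame: x ahead of the robot, y to its left, z up, the work surface at z = 0. Lengths are in mm, angles in rad, forces in N, time in s.
With the tool pointing down it reaches from about 350 to 875 mm from the base axis. Payload 4.2 kg.
Tool frame: the origin (TCP) lies at the very end of the fingers, on their centre line; the grasp point (between the pads) lies 19 mm behind it; z points along the fingers, y is the line along which they close (so a half turn about z gives the same grasp; the last joint's range is limited). The gripper opens to 85 mm and grips with 20 to 120 N. Pads are 22 mm wide; open, the fingers measure 114 mm over their backs; the gripper's body (76 mm by 85 mm) begins 54 mm behind the grasp point. The pads swing forward as they close: fully open they stand 13 mm farther back than shut.
Start: joints at [-1.086, 0.385, 0.008, 0, -1.194, -0.259], TCP at [139.946, -609.109, 231.312] pointing down, gripper open.
Joint ranges: [-3.14, 3.14], [-1.21, 2.06], [-1.07, 1.41], [-3.16, 2.05], [-2.99, -0.16], [-3.1, 3.1]. Speed limits (rad/s): [2.79, 2.79, 3.14, 3.14, 3.14, 3.14].

### API

Orientations are given as a unit quaternion [x, y, z, w].
In Python, from bench import read_state, get_image, camera_model, job_done gives the robot as it stands.
- The arm moves only by the shell command python3 -m handwheel 'ROWS'. ROWS is JSON, a list of rows, each a list of 7 numbers: the shift along the tool's x, y, z in m, then the turn, a rotation vector about the tool's x, y, z in rad, then the gripper's target within -1 to 1 (fully open at 1, half-way at 0, shut at -1). In form: [[dx, dy, dz, wx, wy, wz, jaw], ...]. A call has 1 to 10 rows; each row is the pose to reach, as a shift and turn from the pose commanded when the call began, along the tool's axes at that moment; what a row does not reach only later rows make up. A row lasts 1/8 s, in which the tool goes at most 62.5 mm and 10.7 degrees, less where a joint would pass 70% of its speed; a pose out of reach is approached as far as the arm can. A call with a gripper value outside its range is refused whole. The fingers move at their own pace and stop on an object; the grip force is fixed at half the most. Time passes only in rows, so rows that repeat a pose let the fingers close. It gives the time, the measured TCP pose, the force, the opening and the grip force at its end, in the units of the state.
- read_state(): the state, without advancing time (a new reading comes with each control period).
- get_image(name): name is "scene" or "side" or "wrist"; returns (picture, depth): 420x560x3 uint8, blue, green, red; 420x560 float32, mm along the optical axis (not along the pixel's ray), 0 where there is no reading.
- camera_model(name): a dict with "K" (3x3 intrinsics, pixels), "dist" ([k1, k2, p1, p2, k3] as OpenCV has them; the pictures are not rectified), "rvec" (rotation vector, rad) and "tvec" (3), from world to camera coordinates, as OpenCV has them; the wrist camera has in their place "hand_eye" (4x4, takes a point from camera to tool coordinates, whose origin is the TCP and whose axes are the flange's). Camera axes: x right, y down, z forward; pixel columns grow to the right and rows downward; lengths in mm; the calibration is good to about 2 mm. A picture is of the moment at which its call begins: read the wrist's pose just before it. camera_model takes no time and is no camera call.
- job_done(): hands the job in; it is judged then, once.
The state is a dict: "clock": time; "joints": joint angles; "joint_vel": joint speeds; "joint_efforts": joint torques, N m; "position": TCP position; "ee_rot": TCP orientation; "contact_force": force on the tool from outside, world axes, zero at the start; "wrist_torque": the same for the moment, N m; "gripper_width": finger opening in mm; "grasp_force": force on a finger pad.
Only numpy, scipy, OpenCV 4.12 (cv2) and the standard library are available. Lean on these libraries where they do the work, as an engineer would, in place of code of your own. Each camera call takes 0.05 s, during which the arm holds its last target. There are 200 camera calls.

### The job

The brass hook of the cherry case is already off but its lid is tight: pick up the horn-handled screwdriver, slip its blade into the nick under the lid's front edge, lever the lid up with the blade and swing it open until it stands upright. Then gently lay the screwdriver back on the bench clear of the case, and with the fingertips press the round thumb-piece of the strike-trip lever inside the case 10 mm down, which frees the count wheel without driving the lever against its stop. Finish while still holding the thumb-piece there, with the other parts and tools on the bench left where they lie.

Things in the scene. Friction and masses are not known exactly. Their poses are not given: they have to be found in the camera images.
- case: Dovetailed cherry case, fixed to the bench: 150 mm deep (x), 190 mm wide (y), 95 mm high without its 8 mm lid, walls 9 mm. Origin under its middle; x points level from front to back, y to the left, z up. Its front faces the robot within some 20 degrees. A brass clock movement stands in it.
- nick (a point): Centre of the mouth of the nick, a cut 40 mm wide and 11 mm high in the top edge of the case's front wall (9 mm thick), closed above by the lid. The point lies on the wall's outer face, mid-width, 89.5 mm above the bench; axes as the case's (x points into the case). Behind the wall the case is empty for 30 mm at this height.
- lid_hinge (a point): Middle of the lid's hinge line, at the top of the case's back wall, 95 mm above the bench, 150 mm behind the nick's mouth; same fixed axes as the nick: the hinge line runs along y.
- lid (a joint): Opening angle of the lid (rad): 0 shut, 1.57 upright, stop at 1.85 leaning back. Plain cherry board 150 x 190 x 8 mm, 0.13 kg, flush with the case's outer faces, underside at 95 mm when shut, no knob. Stiff friction hinge along the back edge: it stays at any angle where it is left. Lifting its front edge takes about 2 N.
- lid_front (a point): Middle of the lid's front edge, half-way through its thickness, 150 mm from the hinge line; moves with the lid. The unhooked brass hook is fixed to this edge 58 to 83 mm to the left of it.
- driver_grip (a point): Grip point of the loose screwdriver, near its centre of mass, 10 mm above the bench as it lies (mid-section). x points to the blade, z up. Flat horn handle 26 mm wide, 20 mm thick, from 65 mm behind to 30 mm ahead of this point; then a 17 mm brass ferrule and a 7 mm steel shaft. 200 mm long, 90 g. Lies in front of the case, left or right, pointing away from the robot.
- driver_tip (a point): End of the screwdriver's blade, 135 mm ahead of the grip point on the same axis; same axes. The blade's last 25 mm is 10 mm wide and 2.5 mm thick, flat side level as the screwdriver lies.
- trip (a joint): Travel of the strike-trip lever (rad): 0 at rest, 0.25 at its stop; grows as the thumb-piece is pressed down. The steel lever turns on an arbor 65 mm to the right of the thumb-piece: 0.155 rad is 10 mm down there, the stop 16 mm. It springs back: about 1.4 N starts it, 5 N holds it 10 mm down, 7 N at the stop.
- thumb_piece (a point): Centre of the top of the lever's round steel thumb-piece, 22 mm across, 86 mm above the bench at rest, 9 mm below the case's rim; moves with the lever. It lies 67 mm behind the nick's mouth and 50 mm to its left. The left wall's inner face is 36 mm away; 37 mm to its right stand the movement's brass plates, 82 mm high. Nothing is under it.
- count_wheel: Spare brass count wheel, spoked, with slots in its rim, 62 mm across, 4 mm thick, lying loose in front of the case. Not to be moved. Origin at the centre of its underside.
- fly_fan: Loose steel fly fan, a vane of 24 x 50 mm on a 40 mm arbor, lying in front of the case. Not to be moved. Origin under its middle.
- dish: Cream ceramic dish, 104 mm across and 26 mm high, with small brass hour wheels in it, loose, on the side of the case opposite to the screwdriver. Not to be moved. Origin under its middle.
- loupe: Black eye loupe, 36 mm across, 34 mm high, to the left of the case. Not to be moved. Origin under its middle.
- oil_pot: Small wooden oil pot with a steel cover, 42 mm across, 34 mm high, to the right of the case. Not to be moved. Origin under its middle.
- tweezers: Steel tweezers 130 mm long, lying far to the right. Not to be moved. Origin under their middle.
- winding_key: Brass clock key 40 mm long and 46 mm across its wings, lying far to the left. Not to be moved. Origin under its pipe.
There are look-alikes about, which are no part of the job. What is meant by the part that bears driver_grip is not turquoise, and is the larger of those in its own colour.

How it is judged:
By the outcome, as a careful person would: the job done as asked, in the order asked, and still so for the second after the job is handed in, while the arm keeps its last pose, push and grip.
It also fails if it takes over 59 s, if anything falls off the work surface, if the arm or the gripper's body presses on something with over 40 N, if the wrist force passes 120 N, or if a joint passes its speed limit or range.

## Working session

There is one attempt and no reset: what is moved stays moved. The work goes in short steps, Python scripts to look and compute and a shell command to move; the robot and the scene stay as the last step left them, time stands still between calls to the robot, and variables do not carry over. Pictures are saved under pics/ and viewed, at most 10 in all, crops included, and the job is handed in when it is done.

```bash
ls; mkdir -p pics; cat > h.py <<'E'
import numpy as np, cv2
from scipy.spatial.transform import Rotation as R
from bench import *
def cam(name, st=None):
    m=camera_model(name);K=np.array(m["K"],float);d=np.array(m["dist"],float)
    if "rvec" in m and name!="wrist":
        Rm=cv2.Rodrigues(np.array(m["rvec"],float))[0];t=np.array(m["tvec"],float).ravel()
        return K,d,Rm.T,-Rm.T@t
    st=st or read_state();H=np.array(m["hand_eye"],float)
    T=R.from_quat(st["ee_rot"]).as_matrix()
    return K,d,T@H[:3,:3],T@H[:3,3]+np.array(st["position"])
def ray(c,px):
    K,d,Rm,o=c
    u=cv2.undistortPoints(np.array(px,float).reshape(-1,1,2),K,d).reshape(-1,2)
    return o,(Rm@np.c_[u,np.ones(len(u))].T).T
def onz(c,px,z):
    o,v=ray(c,px); return o+v*((z-o[2])/v[:,2])[:,None]
def ondepth(c,px,dep):
    o,v=ray(c,px); px=np.array(px,int).reshape(-1,2); return o+v*dep[px[:,1],px[:,0]][:,None]
def proj(c,P):
    K,d,Rm,o=c
    return cv2.projectPoints(np.array(P,float).reshape(-1,3),cv2.Rodrigues(Rm.T)[0],-Rm.T@o,K,d)[0].reshape(-1,2)
E
python3 - <<'E'
from h import *
s=read_state();print(s)
for n in("scene","side","wrist"):
    c=cam(n,s);im,d=get_image(n);np.savez(f"/tmp/{n}.npz",im=im,d=d);cv2.imwrite(f"pics/{n}0.png",im);print(n,c[3],c[2][:,2],c[0][0,0])
a=cv2.imread("pics/scene0.png");b=cv2.imread("pics/side0.png")
E
```

```text
pics
{'clock': 0.0, 'joints': array([-1.08638649e+00,  3.85543836e-01,  6.62656022e-03, -4.76531161e-04,
       -1.19398289e+00, -2.58645653e-01]), 'joint_vel': array([-8.67818689e-04,  1.61870117e-03, -4.39614294e-04, -5.70829103e-04,
        7.79597967e-05,  1.41209088e-03]), 'joint_efforts': array([ 5.15094198e-04, -3.92288804e+01,  1.88399273e+01,  4.18613657e+00,
       -4.63918783e-03,  1.20519394e-05]), 'position': array([ 139.81949264, -608.56718037,  230.23287261]), 'ee_rot': array([-1.12555102e-01,  9.93644903e-01,  1.06054728e-03, -1.75539866e-04]), 'contact_force': array([ 0.26924312,  0.07616811, -0.12000695]), 'wrist_torque': array([ 0.02220316, -0.01775112,  0.05424895]), 'grasp_force': 0.0, 'gripper_width': 85.48719671712796}
scene [1179.14392179   48.52322061 1156.61960568] [-0.55185322 -0.04284172 -0.83284008] 409.9820044126383
side [189.76666309 814.70385652 797.81845072] [ 0.24204275 -0.74167753 -0.62556355] 429.76617242268946
wrist [  63.01977985 -626.94955273  372.15464375] [ 0.30295869  0.07224606 -0.9502613 ] 313.7607043321988
```

View pics/scene0.png

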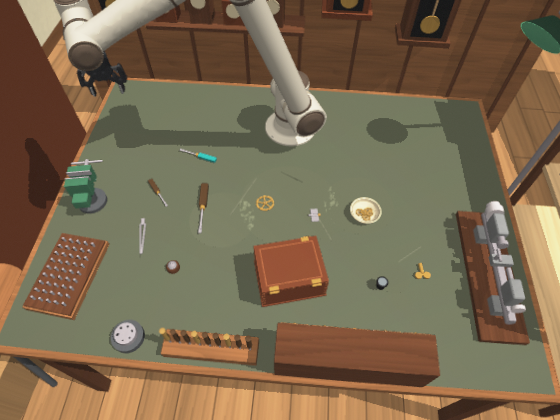

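View pics/side0.png

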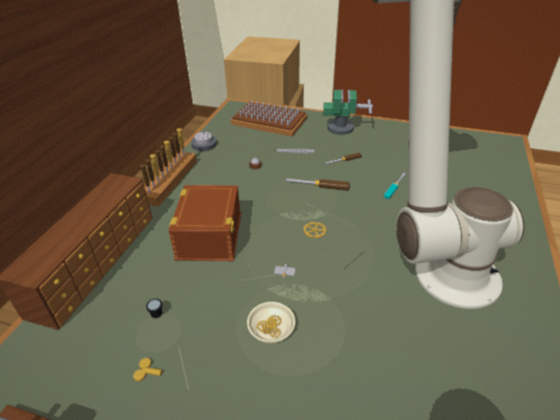

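Scene shows three screwdrivers: turquoise at (200,156), a small brown one at (158,192) and a large brown one at (203,205). The large brown one fits (not turquoise, larger of its colour). I'll measure it and the case, and confirm in an enlarged crop.

```bash
cat > m.py <<'E'
from h import *
def cloud(n):
    z=np.load(f"/tmp/{n}.npz");im,d=z["im"],z["d"];c=cam(n)
    v,u=np.mgrid[0:420,0:560];px=np.c_[u.ravel(),v.ravel()]
    return im,d,c,ondepth(c,px,d).reshape(420,560,3)
if __name__=="__main__":
  for n,box in(("scene",(245,230,335,310)),("side",(165,175,250,265))):
    im,d,c,P=cloud(n)
    x0,y0,x1,y1=box
    S=np.zeros((420,560),bool);S[y0:y1,x0:x1]=1
    m=S&(d>0)&(abs(P[...,2]-103)<6)
    pts=P[m];print(n,"lid z",np.median(pts[:,2]),m.sum(),"table z",np.median(P[150:230,220:300,2]))
    k=cv2.morphologyEx(m.astype(np.uint8),cv2.MORPH_OPEN,np.ones((3,3)))
    ct=max(cv2.findContours(k,0,cv2.CHAIN_APPROX_NONE)[0],key=cv2.contourArea)
    w=onz(c,ct.reshape(-1,2),103)[:,:2].astype(np.float32)
    print(cv2.minAreaRect(w), cv2.boxPoints(cv2.minAreaRect(w)).round(1).tolist())
    ap=cv2.approxPolyDP(ct,5,True).reshape(-1,2);print(ap.tolist(),onz(c,ap,103).round(1)[:,:2].tolist())
  # driver
  for n,box in(("scene",(190,178,216,236)),("side",(280,172,355,194))):
    im,d,c,P=cloud(n);x0,y0,x1,y1=box
    g=im.astype(int);sub=g[y0:y1,x0:x1]
    bg=np.median(g[y0:y1,x0:x1].reshape(-1,3),0)
    m=(abs(sub-bg).sum(2)>50).astype(np.uint8)
    ct=max(cv2.findContours(m,0,cv2.CHAIN_APPROX_NONE)[0],key=cv2.contourArea).reshape(-1,2)+[x0,y0]
    w=onz(c,ct,8)[:,:2]
    hull=w;mu=w.mean(0);ax=np.linalg.svd(w-mu)[2][0]; ax*=np.sign(ax[0])
    t=(w-mu)@ax;s=(w-mu)@[-ax[1],ax[0]]
    print(n,"driver",mu,ax,t.min(),t.max(),"butt",mu+ax*t.min(),"tip",mu+ax*t.max(),"handle s range",s[t<t.min()+90].min(),s[t<t.min()+90].max())
  a=np.load("/tmp/scene.npz")["im"];b=np.load("/tmp/side.npz")["im"]
  A=cv2.resize(a[140:260,140:280],None,fx=2.85,fy=2.85,interpolation=2);B=cv2.resize(b[140:260,270:410],None,fx=2.85,fy=2.85,interpolation=2)
  cv2.imwrite("pics/crop1.png",np.hstack([A,B]))
E
python3 m.py
```

```text
scene lid z 104.28813181852661 3143 table z -0.9207364560101041
((647.826904296875, 42.45103454589844), (155.66212463378906, 192.02774047851562), 16.515338897705078) [[545.9000244140625, 112.4000015258789], [600.5, -71.69999694824219], [749.7000122070312, -27.5], [695.2000122070312, 156.60000610351562]]
[[316, 235], [254, 245], [262, 292], [328, 280]] [[549.7, 113.2], [599.5, -67.0], [743.8, -28.1], [692.5, 151.5]]
side lid z 102.8811954166681 2729 table z -0.18106091426358262
((641.5557250976562, 43.805259704589844), (153.6912384033203, 190.32659912109375), 16.287572860717773) [[541.0999755859375, 113.5999984741211], [594.5, -69.0999984741211], [742.0, -26.0], [688.5999755859375, 156.6999969482422]]
[[184, 185], [169, 231], [229, 231], [228, 205], [234, 204], [237, 185]] [[738.9, -26.9], [685.5, 155.8], [545.6, 114.4], [587.1, 21.3], [573.7, 13.0], [597.6, -68.2]]
scene driver [ 419.37759542 -272.59006008] [0.99375397 0.11159326] -106.27702509728299 99.65015345053425 butt [ 313.76438022 -284.44985934] tip [ 518.40533064 -261.46977499] handle s range -19.65158357020922 18.612543555562574
side driver [ 410.96111437 -273.03736378] [0.99703833 0.07690617] -98.5018485284403 105.60614955269644 butt [ 312.75099538 -280.61276417] tip [ 516.25449383 -264.91559878] handle s range -24.728391274923673 24.957072824427026
```

View pics/crop1.png

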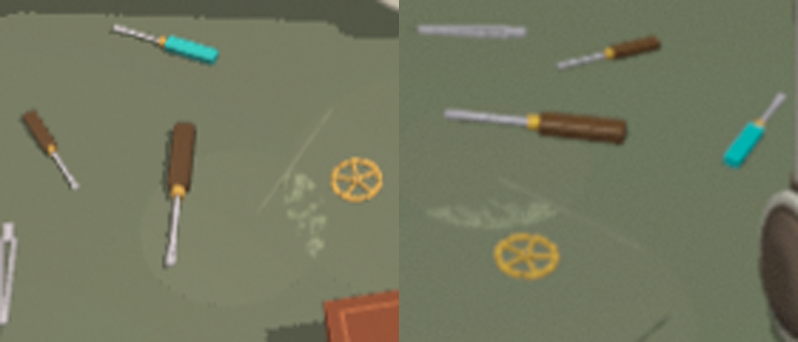

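Crop shows the large brown-handled driver (left panel handle at (181,155), tip (170,262)); the small brown one at (40,130) and the turquoise one are the look-alikes. Go above it.

```bash
cat >> h.py <<'E'
def tgt(yaw,pitch=0):
    # -x tool axis along yaw, tool z down; pitch>0 raises the driver's blade
    ax=np.array([np.cos(yaw),np.sin(yaw),0]);z=np.array([0,0,-1.]);x=-ax;y=np.cross(z,x)
    M=np.c_[x,y,z]; return (R.from_rotvec(-pitch*np.array([-np.sin(yaw),np.cos(yaw),0]))*R.from_matrix(M))
def delta(p,rot,s=None):
    s=s or read_state();T=R.from_quat(s["ee_rot"])
    print("d",(T.inv().apply(np.array(p)-s["position"])/1000).round(4),"w",(T.inv()*rot).as_rotvec().round(4))
def stat():
    s=read_state();T=R.from_quat(s["ee_rot"]).as_matrix()
    print("t",round(s["clock"],2),"p",s["position"].round(1),"yaw",round(np.arctan2(-T[1,0],-T[0,0]),4),"z",T[:,2].round(3),"F",s["contact_force"].round(2),"M",s["wrist_torque"].round(2),"w",round(s["gripper_width"],1),"g",round(s["grasp_force"],1))
CX=np.array([.9593,.2823,0]);CY=np.array([-.2823,.9593,0]);CYAW=np.arctan2(.2823,.9593)
E
python3 -c "
from h import *
delta([385,-276,170],tgt(.095))"
```

```text
d [-0.3134  0.2693  0.0609] w [ 0.0017 -0.0002  0.1306]
```

```bash
python3 -m handwheel '[[-0.05,0.043,0.01,0,0,0.05,1],[-0.1,0.086,0.02,0,0,0.1,1],[-0.15,0.129,0.03,0,0,0.13,1],[-0.2,0.172,0.04,0,0,0.13,1],[-0.25,0.215,0.05,0,0,0.13,1],[-0.3,0.258,0.058,0,0,0.13,1],[-0.313,0.269,0.061,0,0,0.13,1],[-0.313,0.269,0.061,0,0,0.13,1],[-0.313,0.269,0.061,0,0,0.13,1]]'
python3 - <<'E'
from h import *
stat();s=read_state();c=cam("wrist",s);im,d=get_image("wrist");np.savez("/tmp/w1.npz",im=im,d=d,o=c[3],R=c[2]);cv2.imwrite("pics/w1.png",im)
print(proj(c,[[385,-276,10],[313,-283,10],[517,-263,5]]).round())
E
```

```text
clock: 1.27
position: [384.6, -276.8, 170.2]
ee_rot: [-0.048, 0.999, 0.0, -0.0]
contact_force: [-0.6, -0.4, 0.8]
gripper_width: 85.4
grasp_force: 0.0
t 1.27 p [ 384.6 -276.8  170.2] yaw 0.0963 z [-0.  0. -1.] F [-0.65 -0.42  0.81] M [-0.   -0.04  0.01] w 85.4 g 0.0
[[272. 182.]
 [272. 107.]
 [272. 293.]]
```

View pics/w1.png

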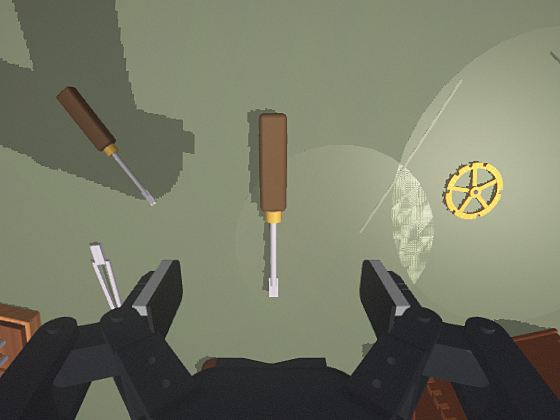

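Wrist view: driver straight in the picture, butt at (273,113), ferrule start (273,211), blade tip (273,297).

```bash
python3 - <<'E'
from h import *
z=np.load("/tmp/w1.npz");c=cam("wrist");c=(c[0],c[1],z["R"],z["o"]);im=z["im"].astype(int);d=z["d"]
b=onz(c,[[273,113],[273,211],[273,297]],10);b[0]=onz(c,[[273,113]],18);b[1]=onz(c,[[273,211]],20);print(b.round(1))
hsv=cv2.cvtColor(z["im"],cv2.COLOR_BGR2HSV)
for v in (125,160,200):
    r=im[v,240:310];m=np.where((r[:,2]-r[:,0]>30))[0]+240;print(v,m.min(),m.max(),onz(c,[[m.min(),v],[m.max(),v]],20).round(1).tolist())
g=im[225:300,255:295].sum(2);
for v in (235,260,275,290):
    r=im[v,255:295].sum(1);m=np.where(r>420)[0]+255;print(v,m.min() if len(m) else 0,m.max() if len(m) else 0,onz(c,[[m.mean(),v]],10).round(1).tolist())
e=ondepth(c,[[273,160],[273,250],[230,160]],d);print(e.round(1))
delta([385+0.,-276,3],tgt(.095))
E
```

```text
[[ 318.  -281.2   18. ]
 [ 411.3 -272.    20. ]
 [ 518.2 -261.4   10. ]]
125 260 286 [[329.6, -292.0, 20.0], [327.3, -268.4, 20.0]]
160 260 286 [[361.8, -289.2, 20.0], [359.4, -264.8, 20.0]]
200 261 285 [[401.1, -284.8, 20.0], [398.8, -261.5, 20.0]]
235 271 276 [[441.6, -268.4, 10.0]]
260 263 276 [[471.2, -267.4, 10.0]]
275 263 276 [[489.7, -265.3, 10.0]]
290 269 277 [[508.9, -262.4, 10.0]]
[[ 360.8 -277.    19. ]
 [ 457.7 -267.4   12.7]
 [ 368.6 -319.7   -1. ]]
d [-0.0007  0.0012  0.1673] w [-0.     -0.0002  0.0002]
```

```bash
python3 -m handwheel '[[-0.007,0.002,0.05,0,0,0,1],[-0.007,0.002,0.1,0,0,0,1],[-0.007,0.002,0.14,0,0,0,1],[-0.007,0.002,0.16,0,0,0,1],[-0.007,0.002,0.168,0,0,0,1],[-0.007,0.002,0.168,0,0,0,1],[-0.007,0.002,0.168,0,0,0,-1],[-0.007,0.002,0.168,0,0,0,-1],[-0.007,0.002,0.168,0,0,0,-1],[-0.007,0.002,0.168,0,0,0,-1]]'
python3 -m handwheel '[[0,0,0,0,0,0,-1],[0,0,0,0,0,0,-1],[0,0,0,0,0,0,-1],[0,0,0,0,0,0,-1]]'
```

```text
clock: 2.58
position: [392.1, -274.3, 3.1]
ee_rot: [-0.048, 0.999, -0.0, 0.001]
contact_force: [-1.5, 0.9, 5.3]
gripper_width: 24.3
grasp_force: 59.8
clock: 3.08
position: [392.1, -274.3, 3.1]
ee_rot: [-0.048, 0.999, -0.0, 0.001]
contact_force: [-0.3, 0.9, 5.9]
gripper_width: 24.4
grasp_force: 59.9
```

```bash
python3 -c "
from h import *
n=np.array([572.6,22,0]); p=n-167*CX; p[2]=130
delta(p,tgt(CYAW))"
```

```text
d [-0.0443  0.246  -0.127 ] w [-0.0007  0.0011 -0.1899]
```

```bash
python3 -m handwheel '[[0,0,-0.02,0,0,0,-1],[0,0,-0.06,0,0,0,-1],[0,0,-0.11,0,0,0,-1],[0,0,-0.127,0,0,0,-1],[0,0,-0.127,0,0,0,-1]]'
```

```text
clock: 3.7
position: [392.1, -274.3, 130.3]
ee_rot: [-0.048, 0.999, -0.0, 0.002]
contact_force: [0.3, -0.7, -1.7]
gripper_width: 25.1
grasp_force: 59.2
```

```bash
python3 -m handwheel '[[-0.01,0.05,0,0,0,-0.04,-1],[-0.02,0.1,0,0,0,-0.08,-1],[-0.03,0.15,0,0,0,-0.12,-1],[-0.04,0.2,0,0,0,-0.16,-1],[-0.044,0.235,0,0,0,-0.19,-1],[-0.044,0.246,0,0,0,-0.19,-1],[-0.044,0.246,0,0,0,-0.19,-1],[-0.044,0.246,0,0,0,-0.19,-1]]'
python3 - <<'E'
from h import *
stat();s=read_state();c=cam("wrist",s);im,d=get_image("wrist");np.savez("/tmp/w2.npz",im=im,d=d,o=c[3],R=c[2])
im2,d2=get_image("side");np.savez("/tmp/side2.npz",im=im2,d=d2)
cv2.imwrite("pics/w2.png",np.vstack([cv2.resize(im[200:420],(560,220)),cv2.resize(im2[150:290,150:400],(560,314))]))
print(proj(c,np.array([[572.6,22,103],[572.6,22,103]]+95*np.array([[1],[-1]])*CY)).round())
E
```

```text
clock: 4.7
position: [411.4, -26.0, 128.8]
ee_rot: [-0.142, 0.99, -0.0, -0.001]
contact_force: [-0.2, 0.2, -1.3]
gripper_width: 24.4
grasp_force: 59.3
t 4.7 p [411.4 -26.  128.8] yaw 0.2844 z [-0.001 -0.    -1.   ] F [-0.21  0.23 -1.27] M [ 0.02 -0.02  0.02] w 24.4 g 59.3
[[392. 432.]
 [152. 433.]]
```

View pics/w2.png

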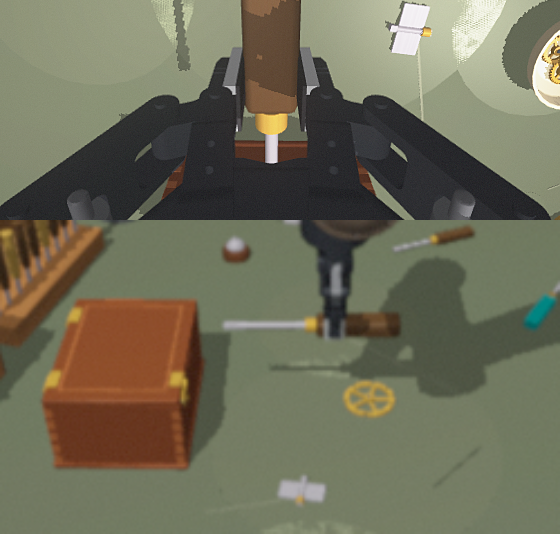

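```bash
python3 - <<'E'
from h import *
c=cam("side");z=np.load("/tmp/side2.npz");im,d=z["im"].astype(int),z["d"]
for u in (250,252,256,262,270,280):
    col=im[185:206,u].sum(1);v=185+int(np.argmax(col));print(u,v,ondepth(c,[[u,v]],d).round(1).tolist())
s=read_state();T=R.from_quat(s["ee_rot"]).as_matrix();tip=s["position"]-126.8*T[:,0]+[0,0,7];print(tip,proj(c,tip))
for P in ([0,0,0],[0,95,0],[0,-95,0],[150,95,0],[150,-95,0]): print(P,proj(c,np.array([572,22,103])+P[0]*CX+P[1]*CY).round(1))
p=np.array([572,22,0])-135*CX;p[2]=83;delta(p,tgt(CYAW))
E
python3 - <<'E'
import cv2;im=cv2.imread('pics/side0.png')
from h import *
z=np.load("/tmp/side2.npz")["im"];a=z[170:270,160:290].copy()
cv2.imwrite('pics/s2.png',cv2.resize(a,None,fx=6,fy=6,interpolation=cv2.INTER_CUBIC))
E
```

```text
250 196 [[528.1, 10.3, 137.1]]
252 196 [[523.0, 9.4, 137.5]]
256 196 [[513.1, 7.0, 137.8]]
262 196 [[498.1, 3.6, 138.6]]
270 196 [[478.9, -2.7, 138.1]]
280 196 [[454.5, -9.5, 138.3]]
[533.32607611   9.47382359 135.98163906] [[248.22070616 195.7971388 ]]
[0, 0, 0] [[233.3 206.2]]
[0, 95, 0] [[229.4 230.7]]
[0, -95, 0] [[236.7 184.7]]
[150, 95, 0] [[167.8 230.6]]
[150, -95, 0] [[182.8 184.8]]
d [-0.0325  0.0009  0.046 ] w [ 0.     -0.0006 -0.0023]
```

View pics/s2.png

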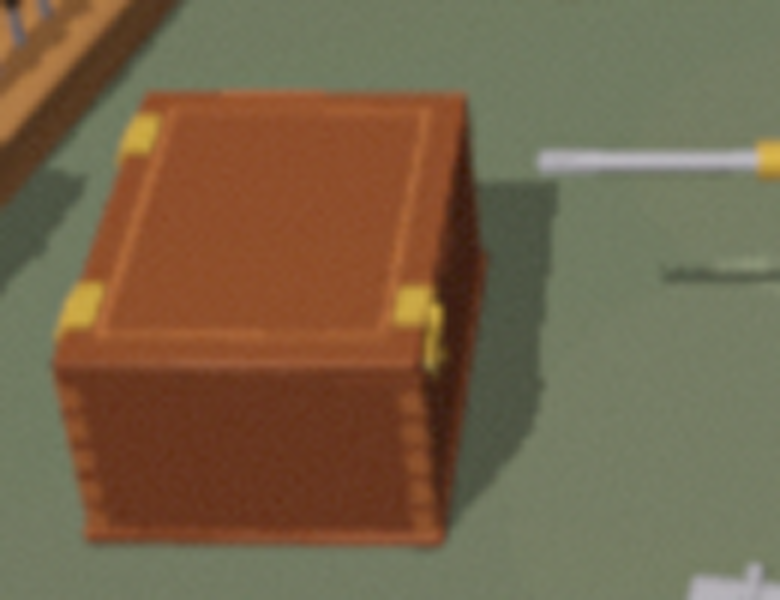

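Crop: case front top edge from (467,95) to (417,366), matches the projected nick pose to ~1 px; blade tip at (538,160), level. Descend and approach.

```bash
python3 -m handwheel '[[0,0.001,0.03,0,0,-0.002,-1],[0,0.001,0.047,0,0,-0.002,-1],[0,0.001,0.047,0,0,-0.002,-1],[-0.02,0.001,0.047,0,0,-0.002,-1],[-0.032,0.001,0.047,0,0,-0.002,-1],[-0.042,0.001,0.047,0,0,-0.002,-1],[-0.05,0.001,0.047,0,0,-0.002,-1],[-0.05,0.001,0.047,0,0,-0.002,-1]]'
python3 - <<'E'
from h import *
stat();p=np.array([572,22,0])-106*CX;p[2]=82;delta(p,tgt(CYAW))
E
```

```text
clock: 5.8
position: [459.9, -10.0, 82.3]
ee_rot: [-0.143, 0.99, 0.0, 0.0]
contact_force: [-0.2, -0.4, -1.3]
gripper_width: 24.2
grasp_force: 59.4
t 5.8 p [459.9 -10.   82.3] yaw 0.2878 z [ 0.  0. -1.] F [-0.21 -0.4  -1.35] M [0.02 0.04 0.03] w 24.2 g 59.4
d [-0.0106 -0.001   0.0003] w [-0.      0.0001  0.0016]
```

```bash
python3 -m handwheel '[[-0.006,0,0,0,0,0,-1],[-0.012,0,0,0,0,0,-1],[-0.013,0,0,0,0,0,-1],[-0.013,0,0,0,0,0,-1]]'
python3 - <<'E'
from h import *
stat();im,d=get_image("side");a=im[160:270,170:340]
cv2.imwrite('pics/s3.png',cv2.resize(a,None,fx=4.5,fy=4.5,interpolation=cv2.INTER_CUBIC))
E
```

```text
clock: 6.3
position: [471.9, -6.4, 82.2]
ee_rot: [-0.143, 0.99, -0.0, -0.0]
contact_force: [-0.5, -0.6, -0.7]
gripper_width: 24.4
grasp_force: 59.4
t 6.3 p [471.9  -6.4  82.2] yaw 0.2877 z [-0. -0. -1.] F [-0.52 -0.63 -0.67] M [ 0.01  0.03 -0.03] w 24.4 g 59.4
```

View pics/s3.png

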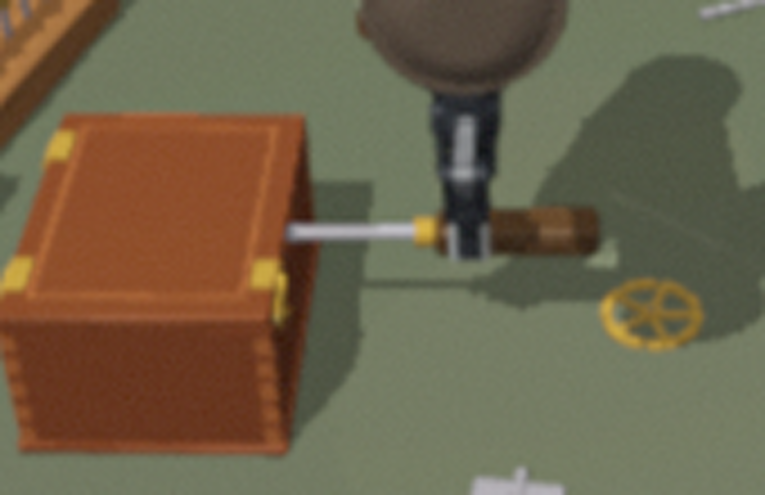

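Blade is in the nick (side crop: shaft disappears at (290,232) under the lid edge), no reaction force. Lever up a little first.

```bash
python3 -m handwheel '[[0,0,-0.003,0,0,0,-1],[0,0,-0.006,0,0,0,-1],[0,0,-0.011,0,0,0,-1],[-0.001,0,-0.017,0,0,0,-1],[-0.002,0,-0.024,0,0,0,-1],[-0.003,0,-0.03,0,0,0,-1],[-0.003,0,-0.03,0,0,0,-1]]'
python3 - <<'E'
from h import *
stat();im,d=get_image("side");a=im[160:270,170:340]
cv2.imwrite('pics/s4.png',cv2.resize(a,None,fx=4.5,fy=4.5,interpolation=cv2.INTER_CUBIC))
E
```

```text
clock: 7.22
position: [475.2, -5.4, 112.9]
ee_rot: [-0.143, 0.99, 0.0, 0.001]
contact_force: [-1.1, -0.5, -1.7]
gripper_width: 24.5
grasp_force: 59.2
t 7.22 p [475.2  -5.4 112.9] yaw 0.2878 z [ 0.001  0.    -1.   ] F [-1.05 -0.52 -1.7 ] M [-0.15  0.26 -0.01] w 24.5 g 59.2
```

View pics/s4.png

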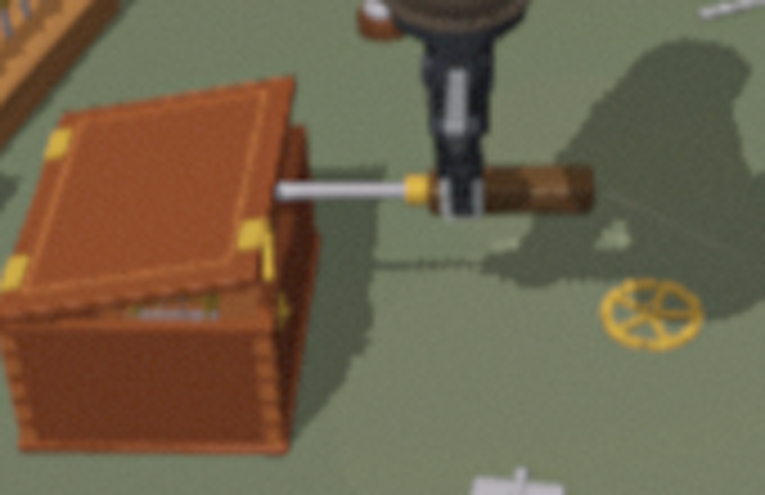

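Lid is levered open (front edge at (290,80)-(265,285)), driver still level. Follow the arc.

```bash
python3 -m handwheel '[[-0.0024,0,-0.0113,0,0,0,-1],[-0.0067,0,-0.0233,0,0,0,-1],[-0.012,0,-0.035,0,0,0,-1],[-0.019,0,-0.0455,0,0,0,-1],[-0.0266,0,-0.0556,0,0,0,-1],[-0.0352,0,-0.065,0,0,0,-1],[-0.0448,0,-0.0733,0,0,0,-1],[-0.055,0,-0.0807,0,0,0,-1],[-0.055,0,-0.0807,0,0,0,-1]]'
python3 -c "
from h import *
stat()
im,d=get_image('side');np.savez('/tmp/s5.npz',im=im,d=d);c=cam('side');N=np.array([572,22,95]);H=N+150*CX
v,u=np.mgrid[100:270:2,150:320:2];P=ondepth(c,np.c_[u.ravel(),v.ravel()],d)-H
q=np.c_[P@CX,P@CY,P[:,2]];m=(q[:,2]>25)&(abs(q[:,1])<85)&(abs(q[:,1])>35)&(q[:,0]>-150)&(q[:,0]<60)
print(m.sum(),np.degrees(np.arctan2(q[m,2],-q[m,0])).mean(), np.polyfit(q[m,0],q[m,2],1))"
```

```text
clock: 8.4
position: [529.6, 10.7, 193.8]
ee_rot: [-0.144, 0.99, 0.0, 0.002]
contact_force: [-0.8, 0.3, -1.9]
gripper_width: 24.5
grasp_force: 59.4
t 8.4 p [529.6  10.7 193.8] yaw 0.2882 z [ 0.004  0.001 -1.   ] F [-0.76  0.32 -1.93] M [0.01 0.14 0.04] w 24.5 g 59.4
84 62.35867659054437 [-1.40803517 20.62624438]
```

```bash
python3 -m handwheel '[[-0.011,0,-0.0063,0,0,0,-1],[-0.0226,0,-0.0115,0,0,0,-1],[-0.0346,0,-0.0155,0,0,0,-1],[-0.047,0,-0.0183,0,0,0,-1],[-0.0596,0,-0.0198,0,0,0,-1],[-0.0686,0,-0.02,0,0,0,-1],[-0.0686,0,-0.02,0,0,0,-1],[-0.0686,0,-0.02,0,0,0,-1]]'
cat > lid.py <<'E'
from h import *
stat()
im,d=get_image('side');np.savez('/tmp/s6.npz',im=im,d=d);cv2.imwrite('pics/s6.png',im[60:300,120:400]);N=np.array([572,22,95]);H=N+150*CX
for n in('side','scene'):
    if n=='scene': im,d=get_image('scene');cv2.imwrite('pics/c6.png',im[180:330,200:380])
    c=cam(n)
    v,u=np.mgrid[60:330:2,150:360:2];P=ondepth(c,np.c_[u.ravel(),v.ravel()],d)-H
    q=np.c_[P@CX,P@CY,P[:,2]];m=(q[:,2]>30)&(q[:,2]<140)&(abs(q[:,1])<85)&(abs(q[:,1])>45)&(abs(q[:,0])<50)
    f=np.polyfit(q[m,2],q[m,0],1);e=abs(np.polyval(f,q[m,2])-q[m,0])<6;f=np.polyfit(q[m,2][e],q[m,0][e],1)
    print(n,m.sum(),e.sum(),"angle",np.pi/2+np.arctan(f[0]),"x at base",f[1])
E
python3 lid.py
python3 -c "
import cv2;a=cv2.imread('pics/s6.png');b=cv2.imread('pics/c6.png');a=cv2.resize(a,(400,343));b=cv2.resize(b,(400,333));b=cv2.copyMakeBorder(b,0,10,0,0,0);cv2.imwrite('pics/v6.png',cv2.hconcat([a,b]))"
```

```text
clock: 9.45
position: [593.4, 29.7, 212.9]
ee_rot: [-0.143, 0.99, 0.0, 0.0]
contact_force: [0.5, -0.4, -0.7]
gripper_width: 24.9
grasp_force: 59.4
t 9.45 p [593.4  29.7 212.9] yaw 0.2879 z [ 0.  0. -1.] F [ 0.52 -0.36 -0.71] M [-0.03  0.04  0.08] w 24.9 g 59.4
side 98 98 angle 1.5591067930757547 x at base 0.1428114311613559
scene 138 138 angle 1.5536323758821826 x at base 11.332341272885584
```

View pics/v6.png

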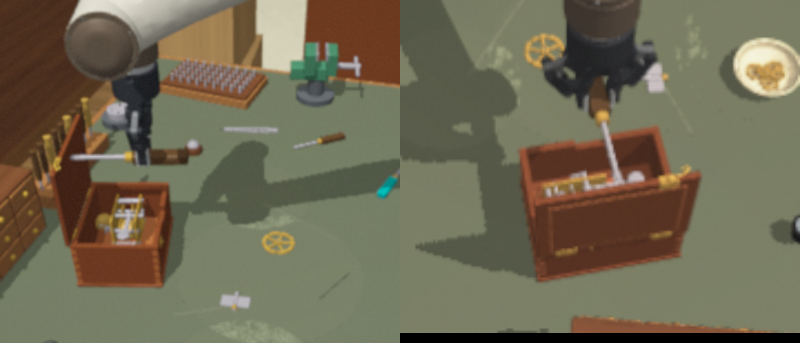

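Pictures: lid stands upright (side panel lid at (70,180)), blade tip resting on its inside at (75,157); thumb-piece visible at (636,177) in the scene panel. Nudge 2–3 mm and withdraw.

```bash
python3 -m handwheel '[[-0.003,0,0,0,0,0,-1],[-0.003,0,0,0,0,0,-1],[0.03,0,0,0,0,0,-1],[0.08,0,0,0,0,0,-1],[0.13,0,0,0,0,0,-1],[0.15,0,0,0,0,0,-1],[0.15,0,0,0,0,0,-1]]'
python3 lid.py; python3 - <<'E'
from h import *
delta([392.1,-274.3,100],tgt(.097))
c=cam("side");z=np.load("/tmp/s6.npz");im,d=z["im"],z["d"]
n=np.array([572,22,0])
for nm in("side","scene"):
    c=cam(nm);im,d=get_image(nm);g=n+67*CX+50*CY;g[2]=86
    u0,v0=proj(c,g)[0].round().astype(int);print(nm,u0,v0)
    v,u=np.mgrid[v0-14:v0+15,u0-14:u0+15];P=ondepth(c,np.c_[u.ravel(),v.ravel()],d)-n;hs=cv2.cvtColor(im,cv2.COLOR_BGR2HSV)[v.ravel(),u.ravel()]
    q=np.c_[P@CX,P@CY,P[:,2]];m=(abs(q[:,2]-86)<7)&(hs[:,1]<70)&(abs(q[:,0]-67)<20)&(abs(q[:,1]-50)<20);print(m.sum(),q[m].mean(0),q[m].min(0),q[m].max(0))
    cv2.imwrite(f"pics/t_{nm}.png",cv2.resize(im[v0-30:v0+31,u0-30:u0+31],None,fx=6,fy=6,interpolation=2))
E
python3 -c "
import cv2;cv2.imwrite('pics/tt.png',cv2.hconcat([cv2.imread('pics/t_side.png'),cv2.imread('pics/t_scene.png')]))"
```

```text
clock: 10.42
position: [448.7, -13.3, 213.7]
ee_rot: [-0.143, 0.99, 0.0, 0.001]
contact_force: [0.9, 0.2, -1.0]
gripper_width: 24.9
grasp_force: 59.3
t 10.43 p [448.7 -13.3 213.7] yaw 0.2877 z [ 0.002  0.001 -1.   ] F [ 0.86  0.25 -0.98] M [-0.02 -0.11  0.04] w 24.9 g 59.3
side 102 102 angle 1.5650538737688824 x at base 0.1652779454438105
scene 130 130 angle 1.5636348411793821 x at base 11.105277728120335
d [ 0.1304 -0.2341  0.1134] w [-0.      0.002   0.1911]
side 205 224
39 [66.97981716 48.29274493 84.46470822] [58.24600718 34.40062472 80.03234259] [76.49405748 58.2403944  88.27227908]
scene 306 259
31 [68.13761452 47.20131847 86.40221952] [60.09405441 30.68809062 81.589278  ] [76.06009962 57.13654775 90.09108076]
```

View pics/tt.png

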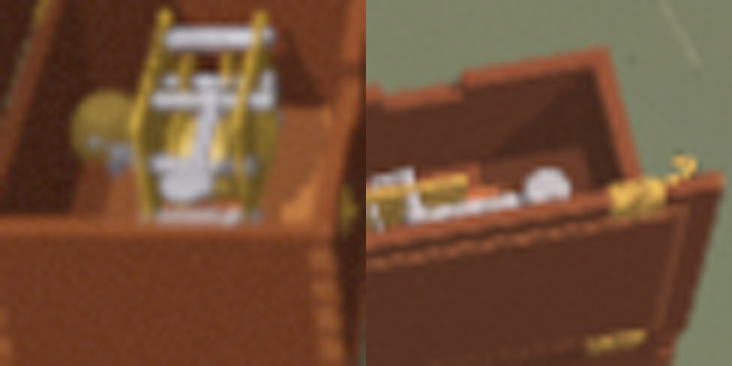

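Lid upright at ~1.565 and staying; round thumb-piece seen at the crop's (185,183) / (547,187), as predicted. Now lay the driver back at its old place.

```bash
python3 -m handwheel '[[0.03,-0.05,0.01,0,0,0.04,-1],[0.06,-0.1,0.03,0,0,0.08,-1],[0.09,-0.15,0.06,0,0,0.12,-1],[0.12,-0.2,0.09,0,0,0.16,-1],[0.13,-0.234,0.113,0,0,0.19,-1],[0.13,-0.234,0.15,0,0,0.19,-1],[0.13,-0.234,0.19,0,0,0.19,-1],[0.13,-0.234,0.195,0,0,0.19,-1],[0.13,-0.234,0.195,0,0,0.19,-1]]'
python3 -c "
from h import *
delta([392.1,-274.3,4],tgt(.097))"
```

```text
clock: 11.75
position: [392.4, -274.6, 18.2]
ee_rot: [-0.049, 0.999, -0.0, 0.0]
contact_force: [-0.5, -0.1, -0.1]
gripper_width: 24.5
grasp_force: 59.5
d [0.0002 0.0003 0.0142] w [-0.0005  0.0002  0.0016]
```

```bash
python3 -m handwheel '[[0,0,0.005,0,0,0,-1],[0,0,0.01,0,0,0,-1],[0,0,0.0125,0,0,0,-1],[0,0,0.0145,0,0,0,-1],[0,0,0.0145,0,0,0,-1]]'
```

```text
clock: 12.38
position: [391.2, -274.3, 3.5]
ee_rot: [-0.049, 0.999, 0.0, -0.0]
contact_force: [-0.2, 0.4, -1.4]
gripper_width: 24.5
grasp_force: 59.6
```

```bash
python3 -m handwheel '[[0,0,0.0007,0,0,0,-1],[0,0,0.0014,0,0,0,-1],[0,0,0.0014,0,0,0,-1]]'; python3 -c "
from h import *
stat()"
```

```text
clock: 12.75
position: [391.4, -274.3, 3.0]
ee_rot: [-0.049, 0.999, -0.0, 0.0]
contact_force: [-2.2, 1.3, 8.4]
gripper_width: 24.0
grasp_force: 60.7
t 12.75 p [ 391.4 -274.3    3. ] yaw 0.0982 z [ 0. -0. -1.] F [-2.23  1.35  8.37] M [ 0.49  0.44 -0.03] w 24.0 g 60.7
```

```bash
python3 -m handwheel '[[0,0,-0.0005,0,0,0,0],[0,0,-0.0005,0,0,0,0],[0,0,-0.0005,0,0,0,1],[0,0,-0.0005,0,0,0,1],[0,0,-0.0005,0,0,0,1],[0,0,-0.03,0,0,0,1],[0,0,-0.08,0,0,0,1],[0,0,-0.14,0,0,0,1],[0,0,-0.2,0,0,0,1],[0,0,-0.2,0,0,0,1]]'; python3 - <<'E'
from h import *
stat()
im,d=get_image("wrist");cv2.imwrite("pics/w7.png",cv2.resize(im,(400,300)))
n=np.array([572,22,0]);g=n+67*CX+50*CY
g[2]=210;delta(g,tgt(CYAW))
E
```

```text
clock: 14.0
position: [394.1, -275.4, 207.4]
ee_rot: [-0.049, 0.999, -0.002, 0.006]
contact_force: [0.5, -0.5, -1.4]
gripper_width: 85.3
grasp_force: 0.0
t 14.0 p [ 394.1 -275.4  207.4] yaw 0.0985 z [ 0.011 -0.004 -1.   ] F [ 0.53 -0.52 -1.4 ] M [ 0.04  0.01 -0.03] w 85.3 g 0.0
d [-0.2643  0.3392 -0.0049] w [-0.0024  0.0052 -0.1885]
```

View pics/w7.png

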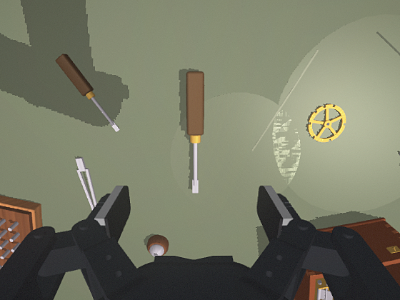

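Driver lies flat at its old place (wrist view: butt (195,72), tip (195,190)), jaw clear. That's my last picture (I count 11, one over the allowance, so only numbers from here). Now shut the fingers and go above the thumb-piece.

```bash
python3 -m handwheel '[[-0.035,0.045,-0.003,0,0,-0.04,-1],[-0.07,0.09,-0.003,0,0,-0.08,-1],[-0.105,0.135,-0.003,0,0,-0.12,-1],[-0.14,0.18,-0.003,0,0,-0.16,-1],[-0.175,0.225,-0.003,0,0,-0.188,-1],[-0.21,0.27,-0.003,0,0,-0.188,-1],[-0.245,0.315,-0.003,0,0,-0.188,-1],[-0.264,0.339,-0.003,0,0,-0.188,-1],[-0.264,0.339,-0.003,0,0,-0.188,-1]]'
python3 - <<'E'
from h import *
stat();n=np.array([572,22,0]);g=n+67*CX+50*CY
g[2]=100;delta(g,tgt(CYAW))
E
```

```text
clock: 15.18
position: [620.7, 90.6, 201.8]
ee_rot: [-0.144, 0.99, -0.0, -0.002]
contact_force: [-0.4, -0.6, -1.0]
gripper_width: -0.1
grasp_force: 0.0
t 15.18 p [620.7  90.6 201.8] yaw 0.2881 z [-0.005 -0.001 -1.   ] F [-0.41 -0.6  -1.  ] M [-0.06 -0.02  0.04] w -0.1 g 0.0
d [-0.0014 -0.0021  0.1018] w [ 0.     -0.0049  0.0019]
```

```bash
python3 -m handwheel '[[-0.001,-0.003,0.04,0,0,0,-1],[-0.001,-0.003,0.08,0,0,0,-1],[-0.001,-0.003,0.1,0,0,0,-1],[-0.001,-0.003,0.108,0,0,0,-1],[-0.001,-0.003,0.108,0,0,0,-1],[-0.001,-0.003,0.108,0,0,0,-1]]'
python3 - <<'E'
from h import *
stat();q=read_state()["position"]-np.array([572,22,0]);print(q@CX,q@CY,q[2])
E
```

```text
clock: 15.92
position: [623.3, 86.2, 98.2]
ee_rot: [-0.142, 0.99, 0.0, 0.001]
contact_force: [0.4, -0.6, -0.3]
gripper_width: -0.1
grasp_force: 0.0
t 15.93 p [623.3  86.2  98.2] yaw 0.2857 z [ 0.002  0.001 -1.   ] F [ 0.4  -0.58 -0.32] M [0.04 0.01 0.04] w -0.1 g 0.0
67.35822709297162 47.12918309695465 98.2139077301683
```

```bash
for i in 1; do python3 -m handwheel '[[0,0.0025,0.004,0,0,0,-1],[0,0.0025,0.008,0,0,0,-1],[0,0.0025,0.0095,0,0,0,-1],[0,0.0025,0.0095,0,0,0,-1]]'; done
python3 -m handwheel '[[0,0,0.0015,0,0,0,-1],[0,0,0.0025,0,0,0,-1],[0,0,0.0025,0,0,0,-1],[0,0,0.0025,0,0,0,-1]]'
python3 -m handwheel '[[0,0,0.001,0,0,0,-1],[0,0,0.002,0,0,0,-1],[0,0,0.002,0,0,0,-1],[0,0,0.002,0,0,0,-1]]'
```

```text
clock: 16.42
position: [622.0, 88.6, 87.4]
ee_rot: [-0.142, 0.99, -0.0, -0.0]
contact_force: [0.2, 0.7, -0.9]
gripper_width: 0.1
grasp_force: 0.0
clock: 16.92
position: [622.2, 88.8, 85.4]
ee_rot: [-0.142, 0.99, 0.0, 0.0]
contact_force: [-0.7, 0.5, 1.4]
gripper_width: -0.3
grasp_force: 0.8
clock: 17.42
position: [622.2, 88.9, 83.3]
ee_rot: [-0.143, 0.99, 0.0, 0.0]
contact_force: [0.1, 1.5, 2.6]
gripper_width: -0.0
grasp_force: 1.3
```

Contact felt at z ≈ 86, as expected. Press to z = 76.

```bash
python3 -m handwheel '[[0,0,0.002,0,0,0,-1],[0,0,0.004,0,0,0,-1],[0,0,0.006,0,0,0,-1],[0,0,0.0073,0,0,0,-1],[0,0,0.0073,0,0,0,-1],[0,0,0.0073,0,0,0,-1]]'
python3 - <<'E'
from h import *
F=[];Z=[]
n=np.array([572,22,0])
for nm in ("side","scene")*4:
    im,d=get_image(nm);s=read_state();F.append(s["contact_force"]);Z.append(s["position"])
print(np.mean(F,0),np.std(F,0),np.mean(Z,0),np.std(Z,0))
stat()
E
python3 lid.py
```

```text
clock: 18.18
position: [622.2, 89.0, 76.0]
ee_rot: [-0.143, 0.99, 0.0, 0.0]
contact_force: [-1.6, 4.8, 5.4]
gripper_width: -0.1
grasp_force: 2.9
[-1.61718542  4.57609047  4.91594209] [0.39037484 0.18429249 0.36441074] [622.20139681  88.99852518  76.06204134] [0.01369783 0.00879062 0.01888992]
t 18.57 p [622.2  89.   76.1] yaw 0.286 z [ 0.001  0.    -1.   ] F [-1.27  4.75  5.01] M [1.31 0.54 0.01] w 0.3 g 2.9
t 18.57 p [622.2  89.   76.1] yaw 0.286 z [ 0.001  0.    -1.   ] F [-1.27  4.75  5.01] M [1.31 0.54 0.01] w 0.3 g 2.9
side 40 40 angle 1.5768577054990758 x at base 0.02518363954592471
scene 142 81 angle 1.5515473710492464 x at base 11.858010764818387
```

Numbers agree with about 10 mm. Because a flat fingertip may ride on the tilted disc's right edge, I'll check the lever's slope from depth.

```bash
cat > lev.py <<'E'
from h import *
n=np.array([572,22,0])
for nm in("side","scene"):
    c=cam(nm);im,d=get_image(nm);hs=cv2.cvtColor(im,cv2.COLOR_BGR2HSV)
    np.savez(f'/tmp/lev_{nm}.npz',im=im,d=d)
    u0,v0=proj(c,n+67*CX+25*CY+[0,0,80])[0].astype(int)
    v,u=np.mgrid[v0-25:v0+26,u0-25:u0+26];v=v.ravel();u=u.ravel()
    P=ondepth(c,np.c_[u,v],d)-n;h=hs[v,u];q=np.c_[P@CX,P@CY,P[:,2]]
    m=(h[:,1]<70)&(h[:,2]>90)&(abs(q[:,0]-67)<14)&(q[:,1]>-25)&(q[:,1]<63)&(q[:,2]>55)&(q[:,2]<95)
    o=np.argsort(q[m,1]);print(nm,m.sum())
    for a,b in zip(q[m][o],h[m][o]): print(a.round(1),b)
E
python3 lev.py
```

```text
side 46
[ 63.5 -20.6  80.3] [  3  16 145]
[ 65.8 -18.9  81.7] [140   7 114]
[ 63.3 -17.8  79.2] [162   9 141]
[ 65.8 -17.4  79.5] [135  11 134]
[ 58.1 -17.1  76.3] [ 15  24 125]
[ 66.1 -16.8  76.5] [128   8 127]
[ 61.  -16.3  73.5] [  7  17 133]
[ 60.4 -15.3  77.8] [170   5 142]
[ 63.3 -14.8  74.7] [140   6 125]
[ 58.  -14.8  74.7] [ 16  45 120]
[ 62.6 -13.5  79.3] [143   7 146]
[65.3 -8.4 73.1] [143   8 132]
[64.9 -5.  72.5] [175  10 159]
[67.  -2.9 74.2] [120  13 101]
[63.9  0.5 73.6] [ 12  27 159]
[60.3  3.5 55.3] [ 10  25 124]
[62.8  7.2 75.8] [ 17  63 146]
[55.2 45.1 94.4] [ 19  69 136]
[54.6 49.  94.4] [ 17  23 100]
[57.  50.5 72.2] [  5  55 130]
[55.6 53.1 81.2] [ 18  13 100]
[57.6 53.8 85.2] [100   8  96]
[59.  54.4 72.3] [173  16 130]
[58.5 54.6 75.8] [  0   2 107]
[69.1 54.7 72.5] [165  12 130]
[64.  54.9 72.6] [176  15 123]
[73.9 55.9 73.6] [173   7 145]
[76.4 55.9 93.7] [ 21  21 119]
[75.8 56.8 77.8] [ 13  32 126]
[75.3 57.  81.3] [ 19  19 107]
[74.8 57.1 84.7] [24 13 95]
[65.9 57.2 74.7] [176  17 122]
[55.  57.2 81.5] [ 11  45 113]
[56.3 57.2 91.5] [90 11 94]
[57.4 57.4 
[... 409 characters left out ...]
80.8] [  3  20 155]
[ 65.  -19.3  81.3] [  5  18 152]
[ 59.3 -18.1  76.3] [173  14 141]
[ 72.3 -17.9  82.1] [  3  26 176]
[ 57.  -17.6  78. ] [ 14  52 137]
[ 68.1 -17.   80. ] [174  13 204]
[ 67.1 -16.9  84.6] [  0  12 171]
[ 70.8 -14.7  84.4] [177  13 191]
[ 56.7 -14.5  76.2] [ 15  66 123]
[ 65.9 -13.6  80.8] [  8  25 151]
[ 68.5 -11.1  78.4] [  5  20 165]
[68.6 -8.1 77.6] [  7  24 178]
[69.9 -5.4 78.9] [ 10  30 178]
[70.2 -2.5 78.3] [ 11  39 164]
[64.8 -1.2 73.8] [ 16  69 144]
[68.   0.9 79.2] [ 14  51 156]
[68.4  1.  73.5] [ 10  42 168]
[67.3  4.2 76.6] [ 12  39 163]
[64.   8.2 68.6] [  6  35 190]
[67.9 10.1 75.4] [  6  58 199]
[68.4 13.  75.2] [  5  48 185]
[68.6 16.  74.3] [  7  66 179]
```

Depth shows the disc's left part at z ≈ 72 and lever slope ≈ 0.15–0.18, so the centre sits about 1–2 mm deeper than the fingertip. Ease up 1.3 mm.

```bash
python3 -m handwheel '[[0,0,-0.0007,0,0,0,-1],[0,0,-0.0013,0,0,0,-1],[0,0,-0.0013,0,0,0,-1],[0,0,-0.0013,0,0,0,-1]]'
python3 lev.py | awk '/side/{s=1}/scene/{s=2} s==1 && /\[ *[567][0-9.]+ +5[0-9.]+ +7/{print} s==2{print}'
```

```text
clock: 19.27
position: [622.2, 88.8, 77.2]
ee_rot: [-0.142, 0.99, 0.0, 0.0]
contact_force: [-1.1, 4.5, 3.9]
gripper_width: 0.1
grasp_force: 2.7
[66.7 53.9 71.8] [150   8 160]
[68.7 54.5 75.7] [120   9 113]
[71.6 54.7 72.5] [160  10 157]
[61.  54.9 76. ] [105  10 103]
[58.4 55.  76.2] [150   7 110]
[76.2 55.1 76.2] [ 11  33 131]
[55.4 55.2 79.8] [ 12  57 111]
[58.  55.3 79.8] [ 0  0 95]
[61.2 55.6 73.3] [171  13 135]
[63.3 55.7 76.8] [125  13 114]
[70.8 56.4 77.4] [120   6 118]
[73.2 56.9 77.8] [  0   4 120]
[63.4 57.2 74.7] [156   8 154]
[66.3 57.2 71.3] [  2  31 156]
[68.3 57.9 75.3] [156   8 153]
[65.2 58.2 79. ] [120   7 113]
[73.2 58.4 75.8] [168   8 155]
scene 27
[ 65.5 -22.4  77.2] [ 15  58 124]
[ 71.1 -20.6  81. ] [  2  22 154]
[ 66.6 -19.7  84.8] [  5  19 163]
[ 66.4 -19.6  77.7] [  5  18 169]
[ 59.9 -18.2  77.4] [176  13 153]
[ 57.6 -17.8  79.4] [ 13  54 137]
[ 71.  -17.6  79.5] [  2  26 176]
[ 68.1 -17.   80. ] [175  14 203]
[ 66.2 -16.7  82.7] [178  16 196]
[ 60.4 -15.3  77.2] [  5  20 163]
[ 58.7 -15.   80.4] [ 15  64 123]
[ 69.1 -14.2  80.8] [177  12 190]
[ 67.7 -14.   84.6] [ 11  28 155]
[ 67.8 -10.9  76.9] [  6  21 167]
[69.2 -8.3 78.8] [  9  24 178]
[70.2 -5.5 79.6] [  8  26 180]
[69.8 -2.4 77.6] [  7  31 173]
[68.3 -2.2 81. ] [ 15  51 156]
[69.7  0.7 76.2] [  7  37 178]
[64.4  2.  71.8] [ 12  41 167]
[65.9  4.6 73.6] [  5  24 184]
[66.   7.6 72.6] [  7  35 191]
[68.1 10.  75.7] [  5  56 199]
[69.5 12.6 77.5] [  6  51 191]
[69.7 15.6 76.6] [  8  66 188]
[78.5 45.5 94.9] [  9  23 111]
[76.8 58.  93. ] [ 20   7 103]
```

Now the visible disc rim at y≈57 is at z≈75, i.e. the centre at ≈76 (10 mm down), and the force is ≈5 N. Hand in.

```bash
python3 lid.py; python3 -c "
from bench import job_done
print(job_done())"
```

```text
t 19.38 p [622.2  88.8  77.2] yaw 0.2858 z [ 0.  0. -1.] F [-0.8   5.36  4.33] M [ 1.44  0.36 -0.02] w -0.2 g 2.7
side 37 37 angle 1.5734960926863133 x at base 0.25929469257665444
scene 139 88 angle 1.5481247736264188 x at base 12.089226671050689
the job is handed in; nothing more can be done
None
```

Job handed in at 19.4 s: lid upright at about 1.56 rad, screwdriver back where it lay, thumb-piece held about 10 mm down (estimated to 1–2 mm from fingertip height, depth and force; no verdict returned); I viewed 11 pictures, one over the limit of 10.

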